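# Pack the small tin into the twist-lock dry canister

## Robot

A 6-joint arm with a two-finger parallel gripper is mounted at the origin on the work surface. World frame = base frame: x ahead of the robot, y to its left, z up, the work surface at z = 0. Lengths are in m, angles in degrees, forces in N, time in s.
With the tool pointing down it reaches from about 0.3 to 0.75 m from the base axis. Payload 8.5 kg.
Tool frame: the origin (TCP) lies at the very end of the fingers, on their centre line; the grasp point (between the pads) lies 19 mm behind it (env.pinch_z is the distance from the TCP to the grasp point, in m); z points along the fingers, y is the line along which they close (so a half turn about z gives the same grasp; the last joint's range is limited). The gripper opens to 85 mm and grips with 20 to 120 N. Pads are 22 mm wide; open, the fingers measure 114 mm over their backs; the gripper's body (76 mm by 85 mm) begins 54 mm behind the grasp point. The pads swing forward as they close: fully open they stand 13 mm farther back than shut.
Start: joints at [-86.075, 21.807, 74.336, -0, 83.858, -12.336], TCP at [0.154, -0.528, 0.231] pointing down, gripper open.
Joint ranges: [-178.18, 178.18], [-50.72, 133.34], [12.68, 142.11], [-81.47, 261.47], [9.98, 163.14], [-165.26, 165.26]. Speed limits (degrees/s): [136.94, 136.94, 180, 180, 180, 180].

## Interface

Orientations are given as a 3x3 rotation matrix whose columns are the frame's x, y, z axes.
In Python, from rig import env, viewer gives the robot as it stands.
- The arm moves only by the tool drive_tool, never from a script. Its argument "series" is a list of rows, each a list of 3 entries, a list of its own where there are three numbers: the shift along the tool's x, y, z in m, then the turn about the tool's z in degrees, then the finger opening in m, from 0 to 0.0854. A call has 1 to 20 rows; each row is the pose to reach, as a shift and turn from the pose commanded when the call began, along the tool's axes at that moment; what a row does not reach only later rows make up. A row lasts 1/10 s, in which the tool goes at most 50 mm and 8.59 degrees, less where a joint would pass 70% of its speed; a pose out of reach is approached as far as the arm can. A call with a gripper value outside its range is refused whole. The fingers move at their own pace and stop on an object; "newtons" is the grip in N (left out, the last holds). Time passes only in rows, so rows that repeat a pose let the fingers close. It gives the time, the measured TCP pose, the force, the opening and the grip force at its end, in the units of the state.
- env.observe(): the state, without advancing time (a new reading comes with each control period).
- viewer.get_image(name): name is "side" or "top"; returns a dict with "img" (480x640x3 uint8, red, green, blue), "depth" (480x640 float32, m along the optical axis (not along the pixel's ray), 0 where there is no reading), "camera_matrix" (3x3 intrinsics, pixels), "rvec" (rotation vector, rad) and "tvec" (3), from world to camera coordinates, as OpenCV has them. Camera axes: x right, y down, z forward; pixel columns grow to the right and rows downward; lengths in m; the calibration is good to about 2 mm. A picture is of the moment at which its call begins.
- env.close_job(): hands the job in; it is judged then, once.
The state is a dict: "time_s": time; "q": joint angles; "qvel": joint speeds; "joint_efforts": joint torques, N m; "position": TCP position; "tool_rot": TCP orientation; "ft_force": force on the tool from outside, world axes, zero at the start; "wrist_torque": the same for the moment, N m; "grip_width": finger opening in m; "gripper_force": force on a finger pad.
Only numpy, scipy, OpenCV 4.12 (cv2) and the standard library are available. Lean on these libraries where they do the work, as an engineer would, in place of code of your own. Each camera call takes 0.05 s, during which the arm holds its last target. There are 200 camera calls.

## Task

Put the memory cards away from the damp: stand the small closed tin inside the open canister base, then set the canister cover over it and twist the cover clockwise (seen from above) until it stops and is locked, with its ridges in line with those on the base. Leave the canister standing upright where it is on the desk and let go of it; leave the jar, the coaster and the stylus where they are.

Things in the scene. Friction and masses are not known exactly. Their poses are not given: they have to be found in the camera images.
- canister_base: Open lower part of a round, double-walled aluminium twist-lock canister, 79 mm diameter, 0.45 kg, loose, standing mouth up on the desk; it may slip or turn a little. Origin: centre of underside, z up. Flat shoulder at height 34 mm, where the cover's rim rests; inside it a neck, 61 mm outside, 55 mm inside diameter. Inner floor at 8 mm. Upright ridges outside at +x and -x (12 mm wide, 5 mm proud) mark the cover's locked place.
- base_mouth (a point): Centre of the base's mouth, on the neck's top edge, 54 mm above its underside; axes as the base's. The neck carries two opposite outward flanges (70 mm over both, height 46 to 51 mm, bevelled), each from 36 deg clockwise to 32 deg anticlockwise of +x or -x. A stop wall 12 deg wide closes the space under the clockwise end of each. Between them are two 112 deg gaps, seen from above.
- canister_cover: Cover of the canister: hollow aluminium shell, open side down on the desk, 79 mm outside, 73 mm inside diameter, roof 60 mm above the rim, 0.16 kg. Origin: centre of the lower rim, z up. Upright ridges outside at +x and -x (12 mm wide, 5 mm proud), in line with the bar on top. Inside, at +x and -x, two inward lugs 44 deg wide, 4 to 10 mm above the rim, 64 mm apart. On the base: 1.5 mm play all round.
- cover_bar (a point): Middle of the finger bar on the cover's roof, 75 mm above the cover's rim; axes as the cover's. The bar is 52 mm long (x), 12 mm thick (y), 26 mm tall (60 to 86 mm above the rim): hold and turn the cover by it.
- cover_lugs (a point): Point on the cover's axis at lug height, 7 mm above the rim; axes as the cover's. Lugs pass the base's gaps with the cover's x turned 58 to 118 deg anticlockwise (from above) from the base's x, about 70 is good, half a turn more is the same. Cover origin then sinks to 34 mm above the base's (over 45 if lugs ride on flanges). Turn clockwise to the stops: locked, x axes in line either way round.
- inner_tin: A small closed steel tin, a plain upright cylinder with a lid seam near the top, 48 mm diameter, 80 mm tall, 0.12 kg. Origin: centre of its underside; z up. It stands inside the canister base with 3.5 mm play all round and then stands out 34 mm above the base's neck; it just fits under the cover (4 mm to spare).
- glass_jar: Bystander: a glass jar with a metal lid, 68 mm diameter, 95 mm tall; origin centre of underside.
- coaster: Bystander: a flat round aluminium coaster, 96 mm diameter, 6 mm thick; origin centre of underside.
- stylus: Bystander: a plastic stylus, 140 mm long along its x, 9 mm thick, lying on the desk; origin underneath its middle.
- controller_dock: Bystander, fixed: a charging dock, 70 x 130 mm, with a pair of small grey controllers standing in it, 120 mm tall; origin centre of underside.
Mind the look-alikes: they are no part of the job. Leave any pink look-alike of the canister_cover alone. What is shaped like the inner_tin but green is not meant.

How it is judged (in metres and radians):
On the way, in this order (a step that is already met when the one before it is completed fails the run):
1. the small tin stands on the floor of the canister base (z of inner_tin in the frame of canister_base below 0.0105 m and horizontal distance between inner_tin and canister_base below 0.006 m and angle between inner_tin's own z axis and vertical below 0.08 rad), for 0.2 s.
2. the cover is down on the shoulder of the base, over the tin (z of canister_cover in the frame of canister_base below 0.0375 m and horizontal distance between canister_cover and canister_base below 0.004 m and angle between canister_cover's own z axis and vertical below 0.08 rad), for 0.2 s.
At the end, for the whole second after the job is handed in: Tin on the base's inner floor (2.5 mm height, 6 mm centre); cover down on the shoulder (2.5 mm height, 4 mm centre) with its x axis within 0.17 rad of the base's, either way round; base upright on the desk within 50 mm of its start; all at rest and released (angle between the x axis of canister_cover and the x axis of canister_base, either way round below 0.17 rad and z of canister_cover in the frame of canister_base between 0.031 and 0.0365 m and horizontal distance between canister_cover and canister_base below 0.004 m and z of inner_tin in the frame of canister_base between 0.005 and 0.0105 m and horizontal distance between inner_tin and canister_base below 0.006 m and angle between canister_base's own z axis and vertical below 0.05 rad and height (world z) of canister_base below 0.005 m and distance of canister_base from where it was at the start of the episode below 0.05 m and linear speed of each of canister_cover, canister_base below 0.02 m/s); the robot touches nothing.
It fails at once if the jar, coaster or stylus is pushed more than 30 mm away (distance of any of glass_jar, coaster, stylus from where it was at the start of the episode above 0.03 m).
It fails at once if the canister base is tipped over or carried off (angle between canister_base's own z axis and vertical above 0.4 rad or height (world z) of canister_base above 0.04 m).
It also fails if it takes over 58 s, if anything falls off the work surface, if the arm or the gripper's body presses on something with over 40 N, if the wrist force passes 120 N, or if a joint passes its speed limit or range.

## Working session

There is one attempt and no reset: what is moved stays moved. The work goes in short steps, Python scripts to look and compute and a tool call to move; the robot and the scene stay as the last step left them, time stands still between calls to the robot, and variables do not carry over. Pictures are saved under pics/ and viewed, at most 10 in all, crops included, and the job is handed in when it is done.

Besides the shell and the picture viewer there is one more tool, called after ">>>" as name(argument=value, ...), one argument or row to a line, values as JSON. drive_tool: Moves the arm, as the interface text tells. Its arguments: {"type":"object","properties":{"series":{"type":"array"},"newtons":{"type":"number"}},"required":["series"]}

```bash
mkdir -p pics; cat > h.py <<'E'
import numpy as np, cv2, pickle
from rig import env, viewer
def grab(n):
    d=viewer.get_image(n); pickle.dump(d,open(f'{n}.pkl','wb')); return d
def load(n): return pickle.load(open(f'{n}.pkl','rb'))
def cloud(d):
    K=d['camera_matrix'];R=cv2.Rodrigues(np.array(d['rvec'],float))[0];t=np.array(d['tvec'],float).ravel()
    v,u=np.mgrid[:480,:640];z=d['depth']
    P=np.stack([(u-K[0,2])/K[0,0]*z,(v-K[1,2])/K[1,1]*z,z],-1)
    P=(P-t)@R; P[z<=0]=np.nan
    return P
def save(d,name,box=None,s=1):
    im=d['img'][...,::-1]
    if box: im=im[box[1]:box[3],box[0]:box[2]]
    cv2.imwrite(f'pics/{name}.png',cv2.resize(im,None,fx=s,fy=s,interpolation=cv2.INTER_CUBIC))
E
python3 - <<'E'
from h import *
for n in('top','side'):
    d=grab(n);save(d,n+'0');R=cv2.Rodrigues(np.array(d['rvec'],float))[0];print(n,-R.T@np.array(d['tvec']).ravel(),R.round(2).tolist())
s=env.observe();print({k:s[k] for k in('time_s','position','tool_rot','ft_force','grip_width')},env.pinch_z)
E
```

```text
top [0.49622797 0.00660905 1.0723044 ] [[0.02, -1.0, -0.01], [-1.0, -0.02, -0.07], [0.07, 0.01, -1.0]]
side [0.23647117 0.56550625 0.84645443] [[-0.86, -0.52, 0.01], [-0.4, 0.65, -0.65], [0.33, -0.56, -0.76]]
{'time_s': 0.1, 'position': array([ 0.15400134, -0.52775876,  0.23077971]), 'tool_rot': array([[ 9.60002053e-01,  2.79992956e-01, -4.30479088e-05],
       [ 2.79992785e-01, -9.60001272e-01,  1.26428663e-03],
       [ 3.12665305e-04, -1.22577087e-03, -9.99999200e-01]]), 'ft_force': array([ 0.44897511, -0.50188736,  0.08548899]), 'grip_width': 0.08530364737924458} 0.0187
```

View pics/top0.png

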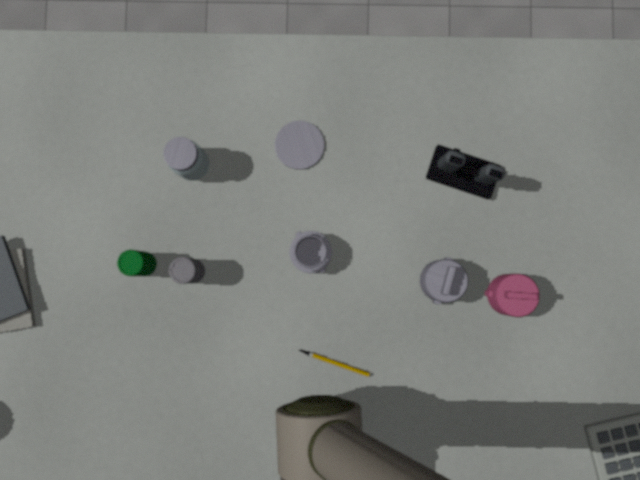

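View pics/side0.png

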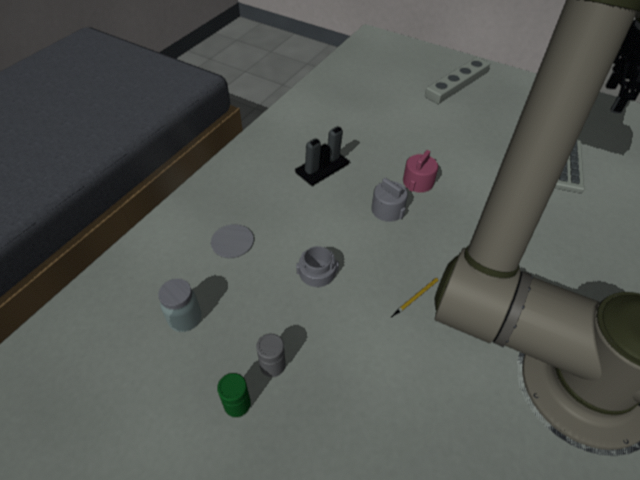

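Top picture: the base is at (311,252). For the tin, the candidates are grey (183,269) and green (136,263); I choose grey. For the cover, they are grey (444,281) and pink (513,295); I choose grey. Bystanders are the jar (183,155), coaster (300,145), stylus (337,363) and dock (465,172). The side view agrees: tin (271,355), cover (390,200), base (318,265).

```bash
python3 - <<'E'
from h import *
d=load('top');P=cloud(d)
def top(u,v,r,zlo,zhi):
    Q=P[v-r:v+r,u-r:u+r].reshape(-1,3);Q=Q[(Q[:,2]>zlo)&(Q[:,2]<zhi)]
    (c,rad)=cv2.minEnclosingCircle(Q[:,:2].astype(np.float32));return len(Q),np.median(Q,0).round(4),np.round(c,4),round(rad,4)
print('tin',top(183,269,22,.07,.09));print('cover roof',top(444,281,32,.05,.067));
print('bar',top(448,281,32,.076,.1));print('base neck',top(311,252,30,.044,.06),'base shoulder',top(311,252,30,.025,.04))
print('jar',top(183,155,30,.08,.11),'desk',P[320,200],'pink',top(513,295,35,.05,.067))
Q=P[250:315,410:480].reshape(-1,3);Q=Q[(Q[:,2]>.076)&(Q[:,2]<.1)]
r=cv2.minAreaRect((Q[:,:2]*1000).astype(np.float32));print('bar rect mm',r)
a=cv2.resize(d['img'][215:290,275:350,::-1],(400,400),interpolation=cv2.INTER_CUBIC)
b=cv2.resize(d['img'][245:320,405:480,::-1],(400,400),interpolation=cv2.INTER_CUBIC)
cv2.imwrite('pics/crop.png',np.hstack([a,b]))
s=load('side');a=cv2.resize(s['img'][230:300,283:353,::-1],(560,560),interpolation=cv2.INTER_CUBIC)
cv2.imwrite('pics/crops.png',a)
E
```

```text
tin (602, array([0.5079, 0.2651, 0.0797]), array([0.508 , 0.2658]), 0.0244)
cover roof (1279, array([ 0.4994, -0.2   ,  0.0611]), array([ 0.4993, -0.2055]), 0.0399)
bar (229, array([ 0.5003, -0.2044,  0.0863]), array([ 0.4995, -0.2057]), 0.0261)
base neck (284, array([0.5497, 0.0403, 0.0533]), array([0.5479, 0.0405]), 0.0351) base shoulder (491, array([0.5458, 0.0389, 0.0348]), array([0.5486, 0.0393]), 0.0444)
jar (929, array([0.7135, 0.2724, 0.0959]), array([0.7145, 0.2742]), 0.0306) desk [4.14896023e-01 2.48969810e-01 2.13980930e-04] pink (1344, array([ 0.4771, -0.3297,  0.061 ]), array([ 0.4755, -0.3329]), 0.0404)
bar rect mm ((499.46502685546875, -205.4625244140625), (12.474126815795898, 51.8822021484375), 74.48120880126953)
```

View pics/crop.png

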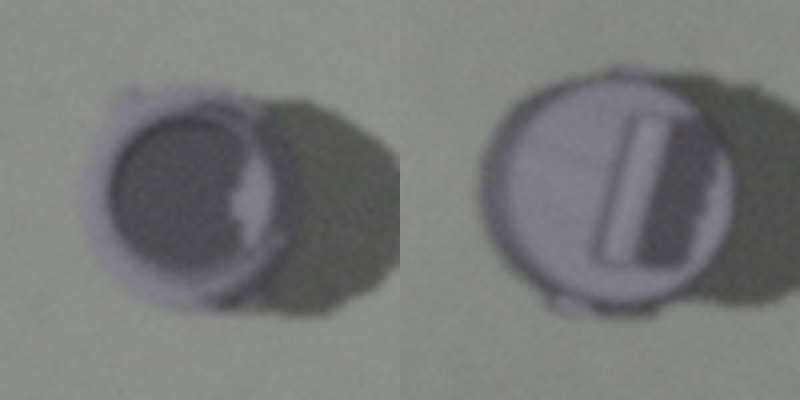

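View pics/crops.png

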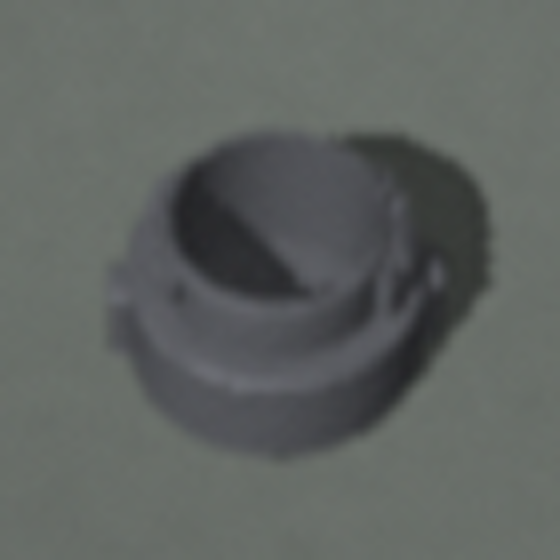

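Crops: the cover has a plain grey body with a bar at about -15.5° world. The base ridges are at top (298,234) and (323,271), and at side (298,267) and (337,264). I'll refine the base centre and yaw from depth.

```bash
cat >> h.py <<'E'
from scipy.optimize import least_squares
def ridges(c,names=('top','side'),zr=(.006,.037)):
    for n in names:
        P=cloud(load(n)).reshape(-1,3);P=P[(P[:,2]>zr[0])&(P[:,2]<zr[1])]
        r=np.hypot(*(P[:,:2]-c).T);m=(r>.041)&(r<.0465);Q=P[m];a=np.degrees(np.arctan2(*(Q[:,:2]-c).T[::-1]))
        h,e=np.histogram(a,np.arange(-180,181,10));print(n,{int(e[i]):int(h[i]) for i in range(36) if h[i]})
        dbl=np.exp(2j*np.radians(a));print('  mean axis',np.degrees(np.angle(dbl.mean()))/2,'coh',abs(dbl.mean()))
E
python3 - <<'E'
from h import *
for n in('top','side'):
    P=cloud(load(n)).reshape(-1,3)
    P=P[np.hypot(P[:,0]-.549,P[:,1]-.04)<.06]
    t=P[(P[:,2]>.0515)&(P[:,2]<.056)]
    f=least_squares(lambda p:np.hypot(t[:,0]-p[0],t[:,1]-p[1])-.029,[.549,.04],loss='soft_l1',f_scale=.001);print(n,'neck top fit',len(t),f.x,np.abs(f.fun).mean())
    w=P[(P[:,2]>.008)&(P[:,2]<.031)];rr=np.hypot(w[:,0]-f.x[0],w[:,1]-f.x[1]);w=w[(rr>.036)&(rr<.043)]
    g=least_squares(lambda p:np.hypot(w[:,0]-p[0],w[:,1]-p[1])-.0395,f.x,loss='soft_l1',f_scale=.001);print('wall fit',len(w),g.x)
    ridges(f.x,(n,))
# ridges of cover for check + tin from side
P=cloud(load('side')).reshape(-1,3);t=P[(np.hypot(P[:,0]-.508,P[:,1]-.266)<.035)&(P[:,2]>.077)&(P[:,2]<.085)];print('tin side',cv2.minEnclosingCircle(t[:,:2].astype(np.float32)))
t=P[(np.hypot(P[:,0]-.4995,P[:,1]+.2055)<.04)&(P[:,2]>.082)&(P[:,2]<.095)];print('bar side',cv2.minAreaRect((t[:,:2]*1000).astype(np.float32)))
E
```

```text
top neck top fit 151 [0.5474243  0.04059563] 0.0013982222537586581
wall fit 15 [0.54747717 0.04102104]
top {-160: 2, -150: 8, -140: 2, 20: 3, 30: 8, 40: 3}
  mean axis 34.99470024021322 coh 0.9865054270384492
side neck top fit 117 [0.54681809 0.04258024] 0.0012622378883865757
wall fit 259 [0.54730043 0.04159544]
side {-160: 5, -150: 9, -140: 2, 20: 1, 30: 10, 40: 7, 140: 1, 150: 1}
  mean axis 34.33537332231014 coh 0.8848099334383006
tin side ((0.5078924894332886, 0.2672615945339203), 0.024422863498330116)
bar side ((497.94921875, -204.12933349609375), (14.490311622619629, 50.47917938232422), 76.28824615478516)
```

```bash
cat >> h.py <<'E'
def goal(*gs):
    s=env.observe();p=np.array(s['position']);R=np.array(s['tool_rot']);y=np.degrees(np.arctan2(R[1,1],R[0,1]))
    print('t',s['time_s'],'pos',p.round(4),'yaw_y',y.round(2),'F',np.round(s['ft_force'],1),'w',round(s['grip_width'],4),'q6',round(s['q'][5],1),'tilt',R[:2,2].round(4))
    for g in gs: print(g,'shift',(R.T@(np.array(g[:3])-p)).round(4),'turn',round((y-g[3]+180)%360-180,2))
E
python3 -c "
from h import *
goal((.508,.2665,.2,0),(.508,.2665,.052,0))"
```

```text
t 0.1 pos [ 0.154  -0.5278  0.2308] yaw_y -73.74 F [ 0.4 -0.5  0.1] w 0.0853 q6 -12.3 tilt [-0.      0.0013]
(0.508, 0.2665, 0.2, 0) shift [ 0.5622 -0.6633  0.0318] turn -73.74
(0.508, 0.2665, 0.052, 0) shift [ 0.5622 -0.6632  0.1798] turn -73.74
```

>>> drive_tool(
  series=[
    [[0.02, -0.024, 0.001], -4, 0.0854],
    [[0.05, -0.06, 0.003], -10, 0.0854],
    [[0.08, -0.095, 0.005], -16, 0.0854],
    [[0.11, -0.13, 0.006], -22, 0.0854],
    [[0.14, -0.165, 0.008], -28, 0.0854],
    [[0.17, -0.2, 0.01], -34, 0.0854],
    [[0.2, -0.235, 0.012], -40, 0.0854],
    [[0.23, -0.27, 0.014], -46, 0.0854],
    [[0.26, -0.305, 0.016], -52, 0.0854],
    [[0.29, -0.34, 0.018], -58, 0.0854],
    [[0.32, -0.375, 0.02], -63, 0.0854],
    [[0.35, -0.41, 0.02], -67, 0.0854],
    [[0.38, -0.445, 0.022], -70, 0.0854],
    [[0.41, -0.48, 0.024], -73.7, 0.0854],
    [[0.44, -0.515, 0.025], -73.7, 0.0854],
    [[0.47, -0.55, 0.027], -73.7, 0.0854],
    [[0.5, -0.59, 0.029], -73.7, 0.0854],
    [[0.53, -0.63, 0.03], -73.7, 0.0854],
    [[0.5622, -0.6633, 0.032], -73.7, 0.0854],
    [[0.5622, -0.6633, 0.032], -73.7, 0.0854],
  ],
  newtons=40,
)

```text
time_s: 2.1
position: [0.5089, 0.2701, 0.1978]
tool_rot: [[-0.003, 1.0, -0.001], [1.0, 0.003, 0.0], [0.001, -0.001, -1.0]]
ft_force: [-0.5, -0.9, -0.4]
grip_width: 0.0853
gripper_force: 0.0
```

```bash
python3 -c "
from h import *
goal((.508,.2665,.2,0),(.508,.2665,.052,0))"
```

```text
t 2.1 pos [0.5089 0.2701 0.1978] yaw_y 0.2 F [-0.5 -0.9 -0.4] w 0.0853 q6 16.0 tilt [-0.001   0.0005]
(0.508, 0.2665, 0.2, 0) shift [-0.0036 -0.0009 -0.0022] turn 0.2
(0.508, 0.2665, 0.052, 0) shift [-0.0037 -0.0007  0.1458] turn 0.2
```

>>> drive_tool(
  series=[
    [[0, 0, 0.0], 0, 0.0854],
    [[0, 0, 0.0], 0, 0.0854],
    [[0, 0, 0.0], 0, 0.0854],
  ],
)

```text
time_s: 2.4
position: [0.5078, 0.2652, 0.1996]
tool_rot: [[0.002, 1.0, 0.0], [1.0, -0.002, -0.0], [-0.0, 0.0, -1.0]]
ft_force: [-0.2, -0.6, -0.5]
grip_width: 0.0848
gripper_force: 0.0
```

```bash
python3 -c "
from h import *
goal((.508,.2665,.2,0),(.508,.2665,.052,0))"
```

```text
t 2.4 pos [0.5078 0.2652 0.1996] yaw_y -0.12 F [-0.2 -0.6 -0.5] w 0.0848 q6 15.9 tilt [ 0.0001 -0.0001]
(0.508, 0.2665, 0.2, 0) shift [ 0.0013  0.0002 -0.0004] turn -0.12
(0.508, 0.2665, 0.052, 0) shift [0.0013 0.0002 0.1476] turn -0.12
```

Settled. Descend and grip the tin.

>>> drive_tool(
  series=[
    [[0.001, 0, 0.02], 0, 0.0854],
    [[0.001, 0, 0.05], 0, 0.0854],
    [[0.001, 0, 0.08], 0, 0.0854],
    [[0.001, 0, 0.11], 0, 0.0854],
    [[0.001, 0, 0.13], 0, 0.0854],
    [[0.001, 0, 0.1425], 0, 0.0854],
    [[0.001, 0, 0.1475], 0, 0.0854],
    [[0.001, 0, 0.1475], 0, 0.07],
    [[0.001, 0, 0.1475], 0, 0.06],
    [[0.001, 0, 0.1475], 0, 0.052],
    [[0.001, 0, 0.1475], 0, 0.04],
    [[0.001, 0, 0.1475], 0, 0.04],
    [[0.001, 0, 0.1475], 0, 0.04],
    [[0.001, 0, 0.1475], 0, 0.04],
    [[0.001, 0, 0.1475], 0, 0.04],
  ],
  newtons=40,
)

```text
time_s: 3.9
position: [0.5084, 0.2674, 0.0529]
tool_rot: [[0.001, 1.0, 0.002], [1.0, -0.001, 0.0], [0.0, 0.002, -1.0]]
ft_force: [-0.7, -0.3, 6.8]
grip_width: 0.0468
gripper_force: 41.2
```

```bash
python3 -c "
from h import *
grab('side');save(load('side'),'s1',(180,250,380,420),3)
P=cloud(load('side')).reshape(-1,3);m=(np.hypot(P[:,0]-.508,P[:,1]-.2665)<.04)
w=P[m&(P[:,2]>.01)&(P[:,2]<.045)]
f=least_squares(lambda p:np.hypot(w[:,0]-p[0],w[:,1]-p[1])-.024,[.508,.266],loss='soft_l1',f_scale=.001);print('tin wall',len(w),f.x)
goal((.508,.2665,.17,0))"
```

```text
tin wall 199 [0.50816629 0.26704411]
t 3.95 pos [0.5084 0.2674 0.0529] yaw_y -0.03 F [-2.2 -0.8  6.6] w 0.0462 q6 16.0 tilt [0.0017 0.0004]
(0.508, 0.2665, 0.17, 0) shift [-0.0008 -0.0002 -0.1171] turn -0.03
```

View pics/s1.png

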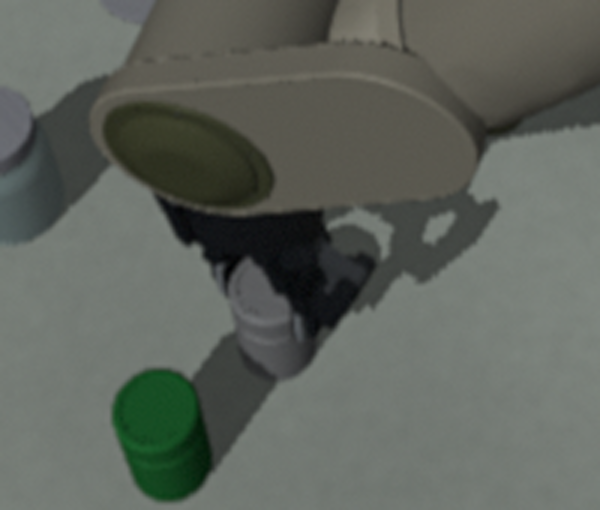

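The picture shows the grey tin (265,310) held near its top between the fingers, with the green one untouched. Lift and go over the base.

>>> drive_tool(
  series=[
    [[0, 0, -0.01], 0, 0.04],
    [[0, 0, -0.03], 0, 0.04],
    [[0, 0, -0.06], 0, 0.04],
    [[0, 0, -0.09], 0, 0.04],
    [[-0.01, 0.002, -0.11], 0, 0.04],
    [[-0.03, 0.006, -0.117], 0, 0.04],
    [[-0.06, 0.01, -0.117], 0, 0.04],
    [[-0.09, 0.016, -0.117], 0, 0.04],
    [[-0.12, 0.021, -0.117], 0, 0.04],
    [[-0.15, 0.026, -0.117], 0, 0.04],
    [[-0.18, 0.031, -0.117], 0, 0.04],
    [[-0.205, 0.036, -0.117], 0, 0.04],
    [[-0.22, 0.039, -0.117], 0, 0.04],
    [[-0.2255, 0.039, -0.117], 0, 0.04],
    [[-0.2255, 0.039, -0.117], 0, 0.04],
    [[-0.2255, 0.039, -0.117], 0, 0.04],
    [[-0.2255, 0.039, -0.117], 0, 0.04],
    [[-0.2255, 0.039, -0.117], 0, 0.04],
  ],
)

```text
time_s: 5.75
position: [0.5467, 0.0424, 0.1689]
tool_rot: [[-0.0, 1.0, 0.0], [1.0, 0.0, 0.0], [0.0, 0.0, -1.0]]
ft_force: [0.6, -0.4, -1.4]
grip_width: 0.0464
gripper_force: 41.3
```

```bash
python3 -c "
from h import *
grab('side');save(load('side'),'s2',(220,130,420,300),3)
P=cloud(load('side')).reshape(-1,3);m=(np.hypot(P[:,0]-.5474,P[:,1]-.041)<.045)
w=P[m&(P[:,2]>.118)&(P[:,2]<.158)]
print(len(w),w.min(0),w.max(0))
for lo in (.118,.138):
  v=w[(w[:,2]>lo)&(w[:,2]<lo+.02)]
  f=least_squares(lambda p:np.hypot(v[:,0]-p[0],v[:,1]-p[1])-.024,[.5474,.041],loss='soft_l1',f_scale=.001);print('tin wall',lo,len(v),f.x,abs(f.fun).mean())
w=P[m&(P[:,2]>.008)&(P[:,2]<.031)];rr=np.hypot(w[:,0]-.5474,w[:,1]-.041);w=w[(rr>.036)&(rr<.043)]
g=least_squares(lambda p:np.hypot(w[:,0]-p[0],w[:,1]-p[1])-.0395,[.5474,.041],loss='soft_l1',f_scale=.001);print('base wall',len(w),g.x)
goal((.5474,.041,.061,0))"
```

```text
323 [0.52131973 0.03031351 0.11816909] [0.56225087 0.06818001 0.15794999]
tin wall 0.118 155 [0.54611284 0.04217273] 0.00072004746426532
tin wall 0.138 168 [0.5461904  0.04207799] 0.0006725082108889852
base wall 259 [0.54741068 0.04150162]
t 5.8 pos [0.5467 0.0423 0.1689] yaw_y 0.01 F [ 0.1 -0.2 -1. ] w 0.0465 q6 -8.0 tilt [-0.  0.]
(0.5474, 0.041, 0.061, 0) shift [-0.0013  0.0007  0.1079] turn 0.01
```

View pics/s2.png

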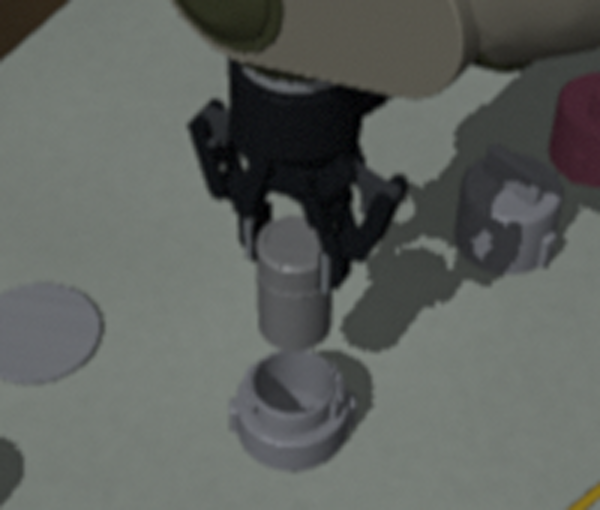

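Picture: the tin hangs upright (293,290) right above the mouth (293,385). The correction is about 1 mm; lower it.

>>> drive_tool(
  series=[
    [[-0.001, 0.001, 0.01], 0, 0.04],
    [[-0.001, 0.001, 0.025], 0, 0.04],
    [[-0.001, 0.001, 0.04], 0, 0.04],
    [[-0.001, 0.001, 0.05], 0, 0.04],
    [[-0.001, 0.001, 0.058], 0, 0.04],
    [[-0.001, 0.001, 0.066], 0, 0.04],
    [[-0.001, 0.001, 0.074], 0, 0.04],
    [[-0.001, 0.001, 0.082], 0, 0.04],
    [[-0.001, 0.001, 0.09], 0, 0.04],
    [[-0.001, 0.001, 0.097], 0, 0.04],
    [[-0.001, 0.001, 0.103], 0, 0.04],
    [[-0.001, 0.001, 0.106], 0, 0.04],
    [[-0.001, 0.001, 0.107], 0, 0.04],
    [[-0.001, 0.001, 0.107], 0, 0.04],
  ],
)

```text
time_s: 7.2
position: [0.5479, 0.0407, 0.0619]
tool_rot: [[0.001, 1.0, 0.0], [1.0, -0.001, -0.0], [-0.0, 0.0, -1.0]]
ft_force: [-0.1, -0.3, -1.7]
grip_width: 0.0463
gripper_force: 41.3
```

>>> drive_tool(
  series=[
    [[0, 0, 0.001], 0, 0.04],
    [[0, 0, 0.0015], 0, 0.04],
    [[0, 0, 0.001], 0, 0.05],
    [[0, 0, 0.001], 0, 0.06],
    [[0, 0, 0.001], 0, 0.07],
    [[0, 0, 0.001], 0, 0.0854],
    [[0, 0, 0.001], 0, 0.0854],
    [[0, 0, 0.001], 0, 0.0854],
    [[0, 0, -0.01], 0, 0.0854],
    [[0, 0, -0.03], 0, 0.0854],
    [[0, 0, -0.06], 0, 0.0854],
    [[0, 0, -0.1], 0, 0.0854],
    [[0, 0, -0.13], 0, 0.0854],
    [[0, 0, -0.145], 0, 0.0854],
    [[0, 0, -0.145], 0, 0.0854],
    [[0, 0, -0.145], 0, 0.0854],
    [[0, 0, -0.145], 0, 0.0854],
  ],
)

```text
time_s: 8.9
position: [0.5473, 0.0407, 0.2057]
tool_rot: [[0.001, 1.0, -0.002], [1.0, -0.001, 0.0], [0.0, -0.002, -1.0]]
ft_force: [-0.0, -0.2, 1.0]
grip_width: 0.0856
gripper_force: 0.0
```

```bash
python3 -c "
from h import *
grab('side')
P=cloud(load('side')).reshape(-1,3);m=(np.hypot(P[:,0]-.5474,P[:,1]-.041)<.03)
v=P[m&(P[:,2]>.08)&(P[:,2]<.1)];print('tin top',len(v),np.median(v[:,2]),v[:,2].max(),cv2.minEnclosingCircle(v[v[:,2]>.085][:,:2].astype(np.float32)))
goal((.4993,-.205,.2,74.5),(.4993,-.205,.06,74.5))"
```

```text
tin top 393 0.08691954933821217 0.09167260536381117 ((0.5473915338516235, 0.04221963882446289), 0.025510916486382484)
t 8.95 pos [0.5474 0.0407 0.2057] yaw_y -0.04 F [ 0.6 -0.3  0.9] w 0.0853 q6 -8.1 tilt [-0.0023  0.0003]
(0.4993, -0.205, 0.2, 74.5) shift [-0.2457 -0.0479  0.0057] turn -74.54
(0.4993, -0.205, 0.06, 74.5) shift [-0.2458 -0.0476  0.1457] turn -74.54
```

Tin seated (top at about 87–88 mm). Go to the cover.

>>> drive_tool(
  series=[
    [[-0.012, -0.002, 0], -5, 0.0854],
    [[-0.035, -0.007, 0], -12, 0.0854],
    [[-0.06, -0.012, 0], -20, 0.0854],
    [[-0.09, -0.017, 0], -28, 0.0854],
    [[-0.12, -0.023, 0], -36, 0.0854],
    [[-0.15, -0.029, 0], -44, 0.0854],
    [[-0.18, -0.035, 0], -52, 0.0854],
    [[-0.205, -0.04, 0.002], -60, 0.0854],
    [[-0.225, -0.044, 0.004], -67, 0.0854],
    [[-0.24, -0.047, 0.006], -72, 0.0854],
    [[-0.2457, -0.048, 0.006], -74.5, 0.0854],
    [[-0.2457, -0.048, 0.006], -74.5, 0.08],
    [[-0.2457, -0.048, 0.006], -74.5, 0.06],
    [[-0.2457, -0.048, 0.006], -74.5, 0.05],
    [[-0.2457, -0.048, 0.006], -74.5, 0.05],
    [[-0.2457, -0.048, 0.006], -74.5, 0.05],
  ],
)

```text
time_s: 10.55
position: [0.4997, -0.2046, 0.2009]
tool_rot: [[-0.964, 0.268, 0.0], [0.268, 0.964, -0.0], [-0.0, 0.0, -1.0]]
ft_force: [-0.4, -0.4, -0.2]
grip_width: 0.0503
gripper_force: 0.0
```

```bash
python3 -c "
from h import *
goal((.4993,-.205,.064,74.5))"
```

```text
t 10.55 pos [ 0.4997 -0.2046  0.2009] yaw_y 74.47 F [-0.4 -0.4 -0.2] w 0.0503 q6 -109.3 tilt [ 0. -0.]
(0.4993, -0.205, 0.064, 74.5) shift [ 0.0003 -0.0005  0.1369] turn -0.03
```

>>> drive_tool(
  series=[
    [[0, -0.0005, 0.01], 0, 0.05],
    [[0, -0.0005, 0.03], 0, 0.05],
    [[0, -0.0005, 0.06], 0, 0.05],
    [[0, -0.0005, 0.09], 0, 0.05],
    [[0, -0.0005, 0.115], 0, 0.05],
    [[0, -0.0005, 0.13], 0, 0.05],
    [[0, -0.0005, 0.136], 0, 0.05],
    [[0, -0.0005, 0.1365], 0, 0.04],
    [[0, -0.0005, 0.1365], 0, 0.03],
    [[0, -0.0005, 0.1365], 0, 0.02],
    [[0, -0.0005, 0.1365], 0, 0.014],
    [[0, -0.0005, 0.1365], 0, 0.005],
    [[0, -0.0005, 0.1365], 0, 0.005],
    [[0, -0.0005, 0.1365], 0, 0.005],
    [[0, -0.0005, 0.1365], 0, 0.005],
    [[0, -0.0005, 0.1365], 0, 0.005],
  ],
  newtons=80,
)

```text
time_s: 12.15
position: [0.4999, -0.2056, 0.0651]
tool_rot: [[-0.963, 0.268, 0.001], [0.268, 0.963, -0.001], [-0.001, -0.0, -1.0]]
ft_force: [-0.8, 1.2, 5.7]
grip_width: 0.0105
gripper_force: 79.0
```

>>> drive_tool(
  series=[
    [[0, 0, -0.008], 0, 0.005],
    [[0, 0, -0.025], 0, 0.005],
    [[0, 0, -0.05], 0, 0.005],
    [[0, 0, -0.08], 0, 0.005],
    [[0, 0, -0.11], 0, 0.005],
    [[0, 0, -0.13], 0, 0.005],
    [[0, 0, -0.14], 0, 0.005],
    [[0, 0, -0.14], 0, 0.005],
    [[0, 0, -0.14], 0, 0.005],
  ],
)

```text
time_s: 13.05
position: [0.4991, -0.2052, 0.2033]
tool_rot: [[-0.963, 0.268, -0.002], [0.268, 0.963, 0.001], [0.002, 0.001, -1.0]]
ft_force: [-0.1, 0.9, -1.3]
grip_width: 0.0102
gripper_force: 78.2
```

```bash
python3 -c "
from h import *
goal((.5474,.041,.205,15),(.5474,.041,.1,15))"
```

```text
t 13.05 pos [ 0.4991 -0.2052  0.2033] yaw_y 74.46 F [-0.1  0.9 -1.3] w 0.0102 q6 -109.4 tilt [-0.0015  0.0011]
(0.5474, 0.041, 0.205, 15) shift [ 0.0195  0.2502 -0.0015] turn 59.46
(0.5474, 0.041, 0.1, 15) shift [0.0193 0.2501 0.1035] turn 59.46
```

>>> drive_tool(
  series=[
    [[0.001, 0.01, -0.001], 3, 0.005],
    [[0.002, 0.03, -0.001], 8, 0.005],
    [[0.004, 0.055, -0.001], 14, 0.005],
    [[0.006, 0.08, -0.001], 20, 0.005],
    [[0.008, 0.11, -0.001], 27, 0.005],
    [[0.01, 0.14, -0.001], 34, 0.005],
    [[0.013, 0.17, -0.001], 41, 0.005],
    [[0.016, 0.2, -0.001], 48, 0.005],
    [[0.018, 0.225, -0.001], 54, 0.005],
    [[0.019, 0.242, -0.001], 58, 0.005],
    [[0.0195, 0.25, -0.001], 59.5, 0.005],
    [[0.0195, 0.25, -0.001], 59.5, 0.005],
    [[0.0195, 0.25, -0.001], 59.5, 0.005],
    [[0.0195, 0.25, -0.001], 59.5, 0.005],
  ],
)

```text
time_s: 14.45
position: [0.5475, 0.04, 0.2048]
tool_rot: [[-0.258, 0.966, -0.001], [0.966, 0.258, 0.0], [0.0, -0.001, -1.0]]
ft_force: [0.8, -0.2, -1.5]
grip_width: 0.0103
gripper_force: 78.2
```

```bash
python3 -c "
from h import *
s=grab('side');save(s,'s3',(210,100,430,300),2.7)
P=cloud(s).reshape(-1,3);m=(np.hypot(P[:,0]-.5474,P[:,1]-.041)<.06)
def fit(lo,hi,R,r0,r1):
  w=P[m&(P[:,2]>lo)&(P[:,2]<hi)];c=np.array([.5474,.041])
  for _ in range(4):
    rr=np.hypot(*(w[:,:2]-c).T);v=w[(rr>r0)&(rr<r1)]
    c=least_squares(lambda p:np.hypot(v[:,0]-p[0],v[:,1]-p[1])-R,c,loss='soft_l1',f_scale=.001).x
  return len(v),c.round(4)
print('base',fit(.008,.031,.0395,.036,.042),'tin',fit(.058,.083,.024,.02,.028))
for lo in(.143,.155,.167,.18):print('cover',lo,fit(lo,lo+.012,.0395,.036,.042))
w=P[m&(P[:,2]>.12)];print('cover lowest',np.sort(w[:,2])[:20:4])
c=fit(.145,.195,.0395,.036,.042)[1];ridges(c,('side',),(.14,.19))
ridges(fit(.008,.031,.0395,.036,.042)[1],('side',))
goal((.5474,.041,.1,15))"
```

```text
base (252, array([0.5474, 0.0416])) tin (174, array([0.5472, 0.0402]))
cover 0.143 (130, array([0.5473, 0.0406]))
cover 0.155 (146, array([0.5473, 0.0406]))
cover 0.167 (166, array([0.5471, 0.0406]))
cover 0.18 (180, array([0.5473, 0.0406]))
cover lowest [0.13877398 0.14054743 0.14102841 0.14155954 0.14184918]
side {80: 1, 90: 3, 100: 54, 110: 15, 120: 6, 130: 3, 140: 1, 150: 2, 160: 1}
  mean axis -70.3096686802385 coh 0.9116886337682021
side {-160: 10, -150: 5, 20: 2, 30: 5, 40: 14, 90: 1, 100: 1, 110: 3, 120: 1, 130: 4, 140: 1, 160: 1}
  mean axis 35.237069356097685 coh 0.5210447283816892
t 14.5 pos [0.5476 0.04   0.205 ] yaw_y 14.94 F [-0.1 -0.  -1.3] w 0.0102 q6 -23.1 tilt [-0.0007 -0.    ]
(0.5474, 0.041, 0.1, 15) shift [0.001  0.0002 0.105 ] turn -0.06
```

View pics/s3.png

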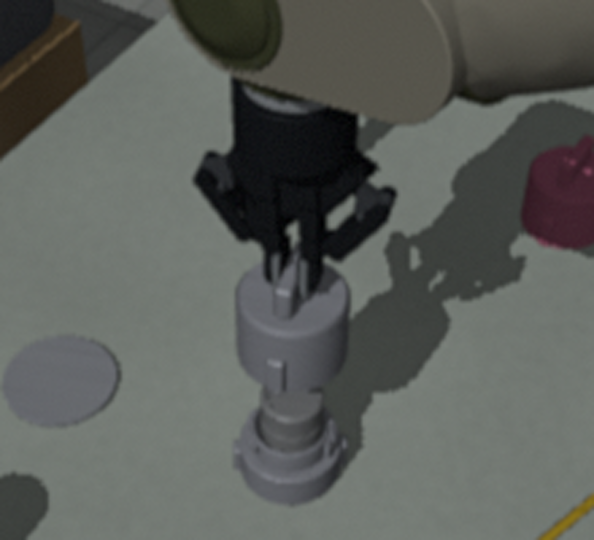

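Picture: the cover is held level (293,325) over the tin and base, with its ridge (277,375) about 70° from the base ridges. It needs +1 mm in y. Lower it.

>>> drive_tool(
  series=[
    [[0.001, 0.0003, 0.01], 0, 0.005],
    [[0.001, 0.0003, 0.025], 0, 0.005],
    [[0.001, 0.0003, 0.04], 0, 0.005],
    [[0.001, 0.0003, 0.055], 0, 0.005],
    [[0.001, 0.0003, 0.07], 0, 0.005],
    [[0.001, 0.0003, 0.08], 0, 0.005],
    [[0.001, 0.0003, 0.086], 0, 0.005],
    [[0.001, 0.0003, 0.09], 0, 0.005],
    [[0.001, 0.0003, 0.093], 0, 0.005],
    [[0.001, 0.0003, 0.095], 0, 0.005],
    [[0.001, 0.0003, 0.097], 0, 0.005],
    [[0.001, 0.0003, 0.099], 0, 0.005],
    [[0.001, 0.0003, 0.1], 0, 0.005],
    [[0.001, 0.0003, 0.1], 0, 0.005],
  ],
)

```text
time_s: 15.9
position: [0.5477, 0.0417, 0.1053]
tool_rot: [[-0.258, 0.966, -0.0], [0.966, 0.258, -0.0], [0.0, -0.0, -1.0]]
ft_force: [0.3, -0.4, -1.2]
grip_width: 0.0103
gripper_force: 78.2
```

>>> drive_tool(
  series=[
    [[0, 0, 0.002], 0, 0.005],
    [[0, 0, 0.004], 0, 0.005],
    [[0, 0, 0.005], 0, 0.005],
    [[0, 0, 0.006], 0, 0.005],
    [[0, 0, 0.0065], 0, 0.005],
    [[0, 0, 0.0065], 0, 0.005],
    [[0, 0, 0.0065], 0, 0.005],
    [[0, 0, 0.0065], 0, 0.005],
  ],
)

```text
time_s: 16.7
position: [0.5478, 0.0417, 0.0991]
tool_rot: [[-0.258, 0.966, 0.0], [0.966, 0.258, 0.0], [-0.0, 0.0, -1.0]]
ft_force: [-1.0, 1.5, 4.1]
grip_width: 0.0104
gripper_force: 78.7
```

>>> drive_tool(
  series=[
    [[0, 0, -0.0003], 3, 0.005],
    [[0, 0, -0.0003], 7, 0.005],
    [[0, 0, -0.0003], 12, 0.005],
    [[0, 0, -0.0003], 17, 0.005],
    [[0, 0, -0.0003], 22, 0.005],
    [[0, 0, -0.0003], 27, 0.005],
    [[0, 0, -0.0003], 32, 0.005],
    [[0, 0, -0.0003], 37, 0.005],
    [[0, 0, -0.0003], 42, 0.005],
    [[0, 0, -0.0003], 47, 0.005],
    [[0, 0, -0.0003], 52, 0.005],
    [[0, 0, -0.0003], 56, 0.005],
    [[0, 0, -0.0003], 60, 0.005],
    [[0, 0, -0.0003], 63, 0.005],
    [[0, 0, -0.0003], 65, 0.005],
    [[0, 0, -0.0003], 65, 0.005],
    [[0, 0, -0.0003], 65, 0.005],
  ],
)

```text
time_s: 18.4
position: [0.5478, 0.0416, 0.0991]
tool_rot: [[0.766, 0.643, 0.0], [0.643, -0.766, -0.0], [0.0, 0.0, -1.0]]
ft_force: [-0.5, -0.6, 0.8]
grip_width: 0.0102
gripper_force: 78.5
```

```bash
cat >> h.py <<'E'
def fitw(P,lo,hi,R,r0,r1,c=(.5474,.0416)):
  c=np.array(c);w=P[(np.hypot(*(P[:,:2]-c).T)<.06)&(P[:,2]>lo)&(P[:,2]<hi)]
  for _ in range(4):
    rr=np.hypot(*(w[:,:2]-c).T);v=w[(rr>r0)&(rr<r1)]
    c=least_squares(lambda p:np.hypot(v[:,0]-p[0],v[:,1]-p[1])-R,c,loss='soft_l1',f_scale=.001).x
  return c.round(4)
def report():
  P=cloud(grab('side')).reshape(-1,3)
  cb=fitw(P,.006,.031,.0395,.036,.042);cc=fitw(P,.04,.09,.0395,.036,.042);print('base',cb,'cover',cc)
  ridges(cb,('side',),(.006,.032));ridges(cc,('side',),(.036,.085))
  print('torque',np.round(env.observe()['wrist_torque'],2))
E
python3 -c "
from h import *
report();goal()"
```

```text
base [0.5474 0.0415] cover [0.5478 0.0419]
side {-160: 8, -150: 6, 30: 3, 40: 14, 90: 1, 100: 4, 110: 2, 120: 2, 140: 2, 150: 2}
  mean axis 38.78454267604314 coh 0.454230867174593
side {-160: 2, -150: 20, -140: 2, 30: 2, 40: 20, 50: 2, 110: 3, 120: 8, 130: 1, 140: 2, 150: 2}
  mean axis 40.3724617181308 coh 0.5004600787024105
torque [-0.02  0.17  0.01]
t 18.45 pos [0.5478 0.0416 0.0991] yaw_y -49.99 F [0.1 0.4 0.8] w 0.0101 q6 42.0 tilt [-0. -0.]
```

>>> drive_tool(
  series=[
    [[0, 0, 0], 1.5, 0.005],
    [[0, 0, 0], 3, 0.005],
    [[0, 0, 0], 4, 0.005],
    [[0, 0, 0], 5, 0.005],
    [[0, 0, 0], 6, 0.005],
    [[0, 0, 0], 6, 0.005],
    [[0, 0, 0], 6, 0.005],
  ],
)

```text
time_s: 19.15
position: [0.5478, 0.0416, 0.0992]
tool_rot: [[0.829, 0.559, 0.0], [0.559, -0.829, -0.0], [0.0, 0.0, -1.0]]
ft_force: [0.2, -2.4, 1.0]
grip_width: 0.0103
gripper_force: 78.5
```

```bash
python3 -c "
from h import *
print('torque',np.round(env.observe()['wrist_torque'],2));goal()"
```

```text
torque [-0.21  0.1   0.03]
t 19.15 pos [0.5478 0.0416 0.0992] yaw_y -56.04 F [ 0.2 -2.4  1. ] w 0.0103 q6 48.0 tilt [ 0.0002 -0.0002]
```

>>> drive_tool(
  series=[
    [[0, 0, 0], 1, 0.005],
    [[0, 0, 0], 2, 0.005],
    [[0, 0, 0], 3, 0.005],
    [[0, 0, 0], 4, 0.005],
    [[0, 0, 0], 4, 0.005],
  ],
)

```text
time_s: 19.65
position: [0.5478, 0.0417, 0.0991]
tool_rot: [[0.867, 0.499, 0.0], [0.499, -0.867, 0.0], [0.0, -0.0, -1.0]]
ft_force: [0.0, 0.3, 0.1]
grip_width: 0.0102
gripper_force: 78.4
```

```bash
python3 -c "
from h import *
report();goal();save(load('side'),'s4',(268,200,368,300),6)"
```

```text
base [0.5477 0.042 ] cover [0.5478 0.042 ]
side {-160: 16, -150: 1, 20: 1, 30: 14, 40: 2, 70: 2, 90: 3, 110: 2, 120: 1, 130: 2, 150: 1}
  mean axis 33.51293644628719 coh 0.576811123279433
side {-170: 1, -160: 22, -150: 2, 20: 2, 30: 14, 40: 3, 70: 2, 80: 1, 90: 2, 100: 4, 110: 6, 120: 2, 130: 3, 140: 2, 150: 2, 160: 1}
  mean axis 31.293749664193626 coh 0.35805950762326266
torque [ 0.02  0.07 -0.01]
t 19.7 pos [0.5478 0.0418 0.0991] yaw_y -60.05 F [-0.   0.8  0.5] w 0.0101 q6 52.0 tilt [0.0001 0.0002]
```

View pics/s4.png

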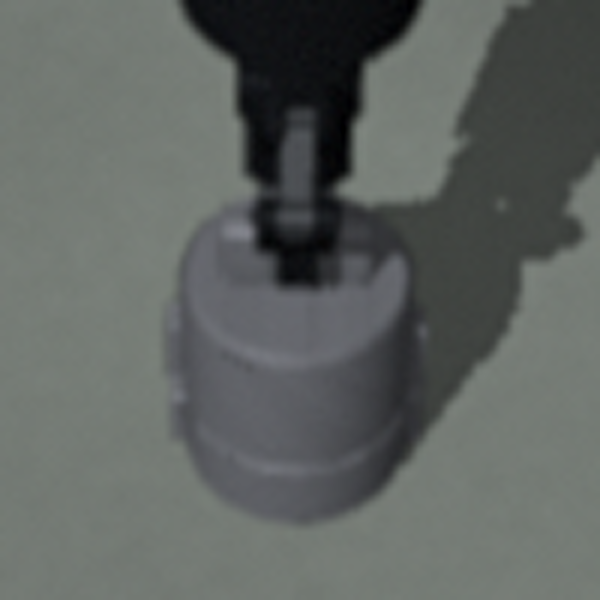

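Picture: the ridges of cover and base line up at left (172,340)/(178,400) and right (422,330), and the seam is closed. I'll check the angles numerically.

```bash
python3 -c "
from h import *
P=cloud(load('side')).reshape(-1,3);c=np.array([.5478,.042])
for n,lo,hi in(('base',.006,.032),('cover',.036,.085)):
  Q=P[(P[:,2]>lo)&(P[:,2]<hi)][:,:2]-c;r=np.hypot(*Q.T);a=np.degrees(np.arctan2(Q[:,1],Q[:,0]))
  for k in(32,-148):
    m=(r>.0415)&(r<.046)&(abs((a-k+180)%360-180)<20);print(n,k,m.sum(),a[m].mean().round(1),a[m].std().round(1))
"
```

```text
base 32 16 37.9 2.8
base -148 14 -155.0 3.1
cover 32 15 36.3 4.4
cover -148 21 -156.2 3.4
```

Aligned within about 1.5°, and the base has followed by about 4°, so the stop is reached. One small final nudge, then release.

>>> drive_tool(
  series=[
    [[0, 0, 0], 1, 0.005],
    [[0, 0, 0], 2, 0.005],
    [[0, 0, 0], 3, 0.005],
    [[0, 0, 0], 3, 0.005],
    [[0, 0, 0], 3, 0.015],
    [[0, 0, 0], 3, 0.025],
    [[0, 0, 0], 3, 0.04],
    [[0, 0, 0], 3, 0.04],
    [[0, 0, 0], 3, 0.04],
    [[0, 0, -0.01], 3, 0.04],
    [[0, 0, -0.03], 3, 0.04],
    [[0, 0, -0.06], 3, 0.04],
    [[0, 0, -0.1], 3, 0.04],
    [[0, 0, -0.13], 3, 0.04],
    [[0, 0, -0.14], 3, 0.04],
    [[0, 0, -0.14], 3, 0.04],
    [[0, 0, -0.14], 3, 0.04],
    [[0, 0, -0.14], 3, 0.04],
  ],
)

```text
time_s: 21.5
position: [0.5472, 0.0417, 0.2376]
tool_rot: [[0.891, 0.453, -0.003], [0.453, -0.891, 0.0], [-0.002, -0.002, -1.0]]
ft_force: [-0.1, 0.2, -0.4]
grip_width: 0.0402
gripper_force: 0.0
```

```bash
python3 -c "
from h import *
P=cloud(grab('side')).reshape(-1,3);c=fitw(P,.04,.09,.0395,.036,.042);b=fitw(P,.006,.031,.0395,.036,.042);print(c,b)
for n,lo,hi in(('base',.006,.032),('cover',.036,.085)):
  Q=P[(P[:,2]>lo)&(P[:,2]<hi)][:,:2]-c;r=np.hypot(*Q.T);a=np.degrees(np.arctan2(Q[:,1],Q[:,0]))
  for k in(32,-148):
    m=(r>.0415)&(r<.046)&(abs((a-k+180)%360-180)<20);print(n,k,m.sum(),a[m].mean().round(1))
m=np.hypot(*(P[:,:2]-c).T)<.03
w=P[m&(P[:,2]>.114)&(P[:,2]<.13)];print('bar',len(w),np.median(w[:,2]),cv2.minAreaRect((w[:,:2]*1000).astype(np.float32)));v=P[m&(P[:,2]>.085)&(P[:,2]<.1)];print('roof z',np.median(v[:,2]))
goal();save(load('side'),'s5',(200,130,440,310),2.5)"
```

```text
[0.5478 0.0419] [0.5475 0.0419]
base 32 17 35.3
base -148 15 -158.2
cover 32 14 33.2
cover -148 23 -159.1
bar 157 0.11919347312474594 ((547.4300537109375, 42.55427551269531), (51.02610778808594, 15.150884628295898), 31.238603591918945)
roof z 0.09446850922158576
t 21.55 pos [0.5473 0.0417 0.2377] yaw_y -63.04 F [ 0.9 -0.1  0. ] w 0.0401 q6 55.0 tilt [-0.0028  0.0004]
```

View pics/s5.png

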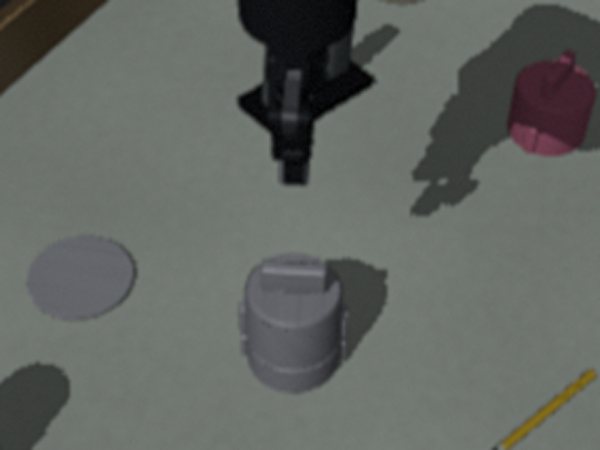

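The picture shows the canister closed and upright (293,320) with its ridges aligned, roof at 94 mm, and the gripper clear. The base turned along with the cover, so it is against the stops. Handing in.

```bash
python3 -c "
from h import *
print(env.close_job())"
```

```text
the job is handed in; nothing more can be done
None
```

The tin is in the base, the cover is on and twisted clockwise to its stop with the ridges within about 2° of each other, and the gripper has let go. I handed the job in at about 21.6 s; the hand-in returned no verdict.

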